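Feel for the clear charger bay and seat the battery pack

ROBOT

A 7-joint arm with a two-finger parallel gripper is mounted at the origin on the work surface. World frame = base frame: x ahead of the robot, y to its left, z up, the work surface at z = 0. Lengths are in m, angles in rad, forces in N, time in s.
With the tool pointing down it reaches from about 0.375 to 0.925 m from the base axis. Payload 3.1 kg.
Tool frame: the origin (TCP) lies between the finger pads; the fingertips stand 19 mm ahead of it and the grasp point (between the pads) is the TCP; z points along the fingers, y is the direction in which the jaws open and shut (so a half turn about z gives the same grasp; the last joint's range is limited). The gripper opens to 85 mm and grips with 20 to 120 N. Pads are 22 mm wide; open, the fingers measure 114 mm over their backs; the gripper's body (76 mm by 85 mm) begins 54 mm behind the grasp point. The pads swing forward as they close: fully open they stand 13 mm farther back than shut.
Start: joints at [1.187, 0.383, 0.044, 1.598, -0.018, 1.161, -0.05], TCP at [0.183, -0.624, 0.25] pointing down, gripper open.
Joint ranges: [-2.61, 2.61], [-0.41, 2.15], [-1.48, 1.57], [0, 2.5], [-1.57, 4.71], [0.05, 1.97], [-2.85, 2.85]. Speed limits (rad/s): [2.79, 2.79, 3.14, 3.14, 3.14, 3.14, 3.14].

INTERFACE

Orientations are given as a unit quaternion [x, y, z, w].
In Python, from bench import move_ptp, movel, move_j, move_gripper, pause, inverse_kinematics, read_camera, camera_params, MotionError, sign_off, look_for, tip_of, read_time_s, read_qpos, read_joint_vel, read_effort, read_eef_pos, read_tcp_rot, read_ft_force, read_ft_torque, read_finger_gap gives the robot as it stands. Calls block until the motion is done:
- move_ptp(position, orientation): joint-space move of the TCP to a pose.
- movel(position, orientation=None, speed=0.15): straight line of the TCP; orientation=None keeps the orientation; speed is the mean speed in m/s.
- move_j(angles): joint-space move.
- move_gripper(opening, effort=None): finger opening in m; effort is the grip in N (None keeps the last); returns when the fingers have stopped.
- pause(seconds).
- inverse_kinematics(position, orientation): joint angles nearest the present ones, or None.
- read_camera(name): name is "scene" or "side" or "wrist"; returns the picture (480x640x3 uint8, red, green, blue); there is no depth.
- camera_params(name): a dict with "K" (3x3 intrinsics, pixels), "dist_coeffs" ([k1, k2, p1, p2, k3] as OpenCV has them; the pictures are not rectified), "camera_from_world" (4x4, takes a point from world to camera coordinates). Camera axes: x right, y down, z forward; pixel columns grow to the right and rows downward; lengths in m; the calibration is good to about 2 mm. A picture is of the moment at which its call begins: read the wrist's pose just before it. camera_params takes no time and is no camera call; for the wrist camera it gives the pose at the moment of the call.
A pose or a line that the arm cannot do raises MotionError and nothing moves.
- sign_off(): hands the job in, once; it reports no verdict.
Trained networks look in the newest picture that a camera, given by its name, has taken for a name from the list of things; names that differ only in an ending like _2 or _b are one class to them, and where a whole thing is asked for, a point or a joint stands for the part that bears it (a point fixed in the world has none). Each returns a list of dicts, best first, with "confidence" (0 to 1); they miss things now and then, are a little off and sometimes report something else, mostly with a low value. They report only what shows in the picture. A call takes as long as a camera call.
- look_for(camera, name): "at" ([column, row] in pixels, amid what is visible of it).
- tip_of(camera, name): "at" ([column, row] in pixels: a listed point, or the origin of a listed thing).
Readings, each from a call of its own:
- read_time_s(): time.
- read_qpos(): joint angles.
- read_joint_vel(): joint speeds.
- read_effort(): joint torques, N m.
- read_eef_pos(): TCP position.
- read_tcp_rot(): TCP orientation.
- read_ft_force(): force on the tool from outside, world axes, zero at the start.
- read_ft_torque(): the same for the moment, N m.
- read_finger_gap(): finger opening in m.
Only numpy, scipy, OpenCV 4.12 (cv2) and the standard library are available. Lean on these libraries where they do the work, as an engineer would, in place of code of your own. Each camera call takes 0.05 s, during which the arm holds its last target.

TASK

Put the tall black battery pack from its cradle on charge: seat it fully home, upright, in the one charger bay that is clear, and let go of it. The other two bays still have an old spacer at the bottom, hidden under the dust flaps, so feel gently with the pack how deep each goes, never pushing on the charger with more than about 25 N, and go to another bay if it stops short. Leave the other things on the table where they are.

Things in the scene. Friction and masses are not known exactly. Their poses are not given: they have to be found in the camera images.
- pack: Tall black battery pack with a green band near its top, upright in the cradle. 24 (x) x 40 (y) x 115 (z) mm, about 180 g (up to 30 % off). Origin: centre of its underside; z up. Both 24 mm wide faces have a waist 4 mm deep from 25 to 39 mm above the foot; above it the pack is plain, to be gripped across its 24 mm. It is the same turned half round.
- cradle: Fixed grey open holder that the pack starts in: 42 x 58 mm outside, 30 mm tall, walls 5 mm, pocket 32 x 48 mm with its floor 5 mm above the table, on a 64 x 84 mm foot plate. Origin: centre of its underside; x, y as the pack's.
- charger: Fixed white charger, 88 (x) x 232 (y) mm at its foot, top face 78 mm above the table, three equal upright bays in a row along its y, 72 mm apart. Origin: centre of its underside, below the middle bay. The pack goes in with its x along the charger's x (either way round). Which bay is clear changes from time to time and cannot be seen: each is covered by a dust flap.
- flap (a point): Black sprung dust flap just under the mouth of the middle bay (the others are alike), point at its middle, 73 mm above the table. The pack's foot pushes it down with about 1 to 3 N; it closes again by itself.
- roller (a point): Inside the middle bay (others alike): two spring rollers, one in each end (+-y) wall, their axes 40 mm above the table. They push back from when the pack's foot is about 46 mm above the table, take about 3 to 9 N of push to pass, then drag a little, and drop into the pack's waist over the last 8 mm, holding the pack against lifting with a few newtons.
- floor (a point): Where the foot of the pack stands when fully home, shown for the middle bay (others alike): 8 mm above the table, on a thin rubber pad; 45 mm of the pack then shows above the top face. In the two bays that are not clear, a hard 18 mm spacer stops the foot at 22 mm above the table instead.
- bay1 (a point): +y end bay of the charger: point at the centre of its mouth, in the plane of the charger's top face (78 mm above the table). Opening 26.4 (charger x) x 42.6 (charger y) mm, with a sloping collar round it that stands about 5 mm above the top face and leads in about 4 mm. Axes are the charger's.
- bay2 (a point): Middle bay of the charger: point at the centre of its mouth, in the plane of the charger's top face (78 mm above the table). Opening 26.4 (charger x) x 42.6 (charger y) mm, with a sloping collar round it that stands about 5 mm above the top face and leads in about 4 mm. Axes are the charger's.
- bay3 (a point): -y end bay of the charger: point at the centre of its mouth, in the plane of the charger's top face (78 mm above the table). Opening 26.4 (charger x) x 42.6 (charger y) mm, with a sloping collar round it that stands about 5 mm above the top face and leads in about 4 mm. Axes are the charger's.
- drops: Bystander, to be left alone: eye-drop bottle, 32 dia x 75 tall (sizes in mm). Origin: centre of its underside.
- lens_case: Bystander, to be left alone: blue case 100 x 70 x 30 (sizes in mm). Origin: centre of its underside.
- old_pack: Bystander, to be left alone: older, shorter battery pack (grey, orange band) 24 x 40 x 60, not to be used (sizes in mm). Origin: centre of its underside.
- trial_lens: Bystander, to be left alone: flat steel lens ring, 44 dia x 8 (sizes in mm). Origin: centre of its underside.
- occluder: Bystander, to be left alone: black paddle lying flat, disc 64 dia with a 120 long handle towards its -x (sizes in mm). Origin: centre of its underside. (of the disc)
- pot: Bystander, to be left alone: white cup 70 dia x 80 tall (sizes in mm). Origin: centre of its underside.
- tissue_block: Bystander, to be left alone: yellow note block 120 x 60 x 25 (sizes in mm). Origin: centre of its underside.

How it is judged:
By the outcome, as a careful person would: the job done as asked, in the order asked, and still so for the second after the job is handed in, with the robot touching nothing.
It also fails if it takes over 61 s, if anything falls off the work surface, if the arm or the gripper's body presses on something with over 40 N, if the wrist force passes 120 N, or if a joint passes its speed limit or range.

## Working session

There is one attempt and no reset: what is moved stays moved. The work goes in short steps, each a Python script; the robot and the scene stay as the last script left them, time stands still between calls to the robot, and variables do not carry over. Pictures are saved under pics/ and viewed, and the job is handed in when it is done.

```bash
ls; mkdir -p pics
python3 - <<'E'
from bench import *
import cv2, numpy as np
np.set_printoptions(precision=4,suppress=True)
print(read_time_s(), read_eef_pos(), read_tcp_rot(), read_ft_force(), read_finger_gap())
for c in ["scene","side","wrist"]:
    im=read_camera(c); cv2.imwrite(f"pics/a_{c}.png",im[:,:,::-1])
    p=camera_params(c); print(c,p["K"],p["dist_coeffs"]); print(np.array(p["camera_from_world"]))
    if c!="wrist":
        for n in ["pack","cradle","charger","bay1","bay2","bay3"]:
            print(c,n,[(np.round(d["at"],1),round(d["confidence"],2)) for d in tip_of(c,n)[:3]])
print(read_time_s())
E
```

```text
pics
0.0 [ 0.183  -0.6228  0.2489] [ 0.9898  0.1424 -0.0003 -0.0013] [ 0.1415 -0.9152  0.0715] 0.08518633764984758
scene [[454.5978   0.     318.4057]
 [  0.     454.5978 242.9497]
 [  0.       0.       1.    ]] [-0.0991  0.      0.      0.      0.    ]
[[-0.0718  0.9974  0.0077  0.0376]
 [ 0.6936  0.0555 -0.7182 -0.3435]
 [-0.7168 -0.0462 -0.6958  1.4294]
 [ 0.      0.      0.      1.    ]]
scene pack [(array([424.9, 239.1]), 0.87), (array([279.7, 231.3]), 0.29)]
scene cradle [(array([421.8, 235.6]), 0.58)]
scene charger []
scene bay1 [(array([277.2, 227.3]), 0.85), (array([252. , 216.5]), 0.78), (array([310. , 231.7]), 0.61)]
scene bay2 [(array([277.2, 227.3]), 0.85), (array([252. , 216.5]), 0.78), (array([310. , 231.7]), 0.61)]
scene bay3 [(array([277.2, 227.3]), 0.85), (array([252. , 216.5]), 0.78), (array([310. , 231.7]), 0.61)]
side [[539.8178   0.     318.0461]
 [  0.     539.8178 252.2716]
 [  0.       0.       1.    ]] [0.0333 0.     0.     0.     0.    ]
[[ 0.9936 -0.1131  0.0062 -0.5805]
 [-0.0802 -0.7409 -0.6668  0.0874]
 [ 0.08    0.6621 -0.7452  1.0475]
 [ 0.      0.      0.      1.    ]]
side pack [(array([255.2, 193.1]), 0.74)]
side cradle [(array([251.4, 191. ]), 0.98), (array([253.9, 190.5]), 0.57)]
side charger [(array([291.9, 309.1]), 0.69), (array([251.4, 189.4]), 0.29)]
side bay1 [(array([300.4, 255.3]), 0.65), (array([293.6, 285.5]), 0.65), (array([337.7, 195.5]), 0.54)]
side bay2 [(array([300.4, 255.3]), 0.65), (array([293.6, 285.5]), 0.65), (array([337.7, 195.5]), 0.54)]
side bay3 [(array([300.4, 255.3]), 0.65), (array([293.6, 285.5]), 0.65), (array([337.7, 195.5]), 0.54)]
wrist [[416.5065   0.     321.6092]
 [  0.     416.5065 239.8887]
 [  0.       0.       1.    ]] [0.0127 0.     0.     0.     0.    ]
[[ 0.2824 -0.9593  0.0004 -0.6501]
 [-0.925  -0.2722  0.2652 -0.0345]
 [-0.2543 -0.0753 -0.9642  0.3785]
 [ 0.      0.      0.      1.    ]]
0.75
```

View pics/a_scene.png

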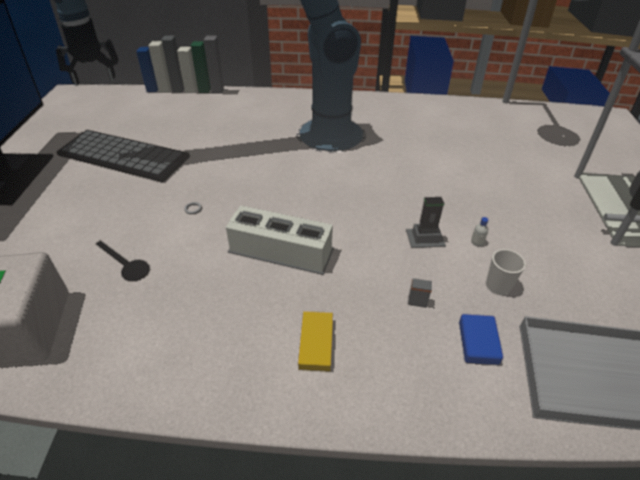

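View pics/a_side.png

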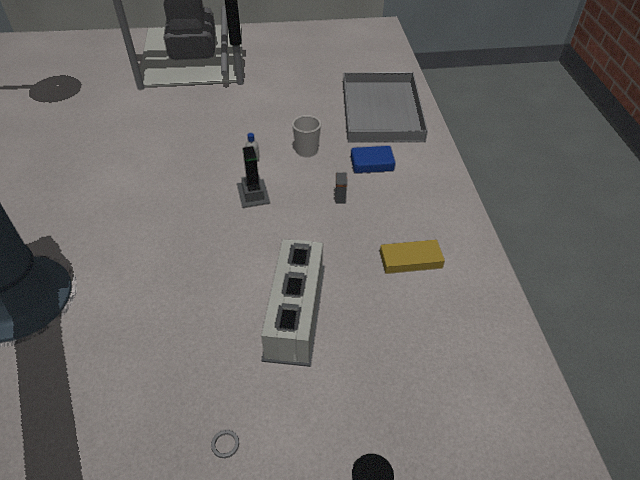

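The scene view shows the charger's bays at (250,217), (280,226) and (311,231), with the pack in its cradle at about (430,220). In the side view the bays are at (300,255), (294,285) and (288,318), and the pack is at (252,175). Next I get coarse positions, then refine them with the wrist camera.

```bash
cat > h.py <<'E'
from bench import *
import cv2, numpy as np
from scipy.spatial.transform import Rotation as R
np.set_printoptions(precision=4,suppress=True)
def onplane(p,px,z):
    K=np.array(p["K"]);d=np.array(p["dist_coeffs"]);T=np.array(p["camera_from_world"])
    u=cv2.undistortPoints(np.array(px,float).reshape(-1,1,2),K,d).reshape(-1,2)
    o=-T[:3,:3].T@T[:3,3]; out=[]
    for a in u:
        r=T[:3,:3].T@np.array([a[0],a[1],1]); out.append(o+r*(z-o[2])/r[2])
    return np.array(out)
def proj(p,X):
    T=np.array(p["camera_from_world"])
    return cv2.projectPoints(np.array(X,float).reshape(-1,3),cv2.Rodrigues(T[:3,:3])[0],T[:3,3],np.array(p["K"]),np.array(p["dist_coeffs"]))[0].reshape(-1,2)
def quat(yaw): # tool down, tool y axis at world angle yaw
    y=np.array([np.cos(yaw),np.sin(yaw),0]);z=np.array([0,0,-1.]);x=np.cross(y,z)
    return R.from_matrix(np.c_[x,y,z]).as_quat()
E
python3 - <<'E'
from h import *
s=camera_params("scene");d=camera_params("side")
print(onplane(s,[[252,216.5],[277.2,227.3],[310,231.7]],.078))
print(onplane(d,[[300.4,255.3],[293.6,285.5],[288,318]],.078))
print("cradle",onplane(s,[[421.8,235.6],[424.9,239.1]],.0),onplane(d,[[251.4,191],[255.2,193.1]],0))
im=cv2.imread("pics/a_scene.png")[180:280,200:460];cv2.imwrite("pics/a_sz.png",cv2.resize(im,None,fx=3,fy=3,interpolation=2))
im=cv2.imread("pics/a_side.png")[130:370,220:380];cv2.imwrite("pics/a_dz.png",cv2.resize(im,None,fx=2.5,fy=2.5,interpolation=2))
# camera in tool frame
w=camera_params("wrist");T=np.array(w["camera_from_world"]);Rt=R.from_quat(read_tcp_rot()).as_matrix();p=np.array(read_eef_pos())
print("cam in tool",Rt.T@(-T[:3,:3].T@T[:3,3]-p),"\n",Rt.T@T[:3,:3].T)
print(Rt)
E
```

```text
[[ 0.5022 -0.1522  0.078 ]
 [ 0.5337 -0.0905  0.078 ]
 [ 0.5422 -0.0175  0.078 ]]
[[ 0.5481 -0.0193  0.078 ]
 [ 0.5293 -0.0903  0.078 ]
 [ 0.5139 -0.1598  0.078 ]]
cradle [[ 0.4499  0.2459  0.    ]
 [ 0.4617  0.2523 -0.    ]] [[0.458  0.2607 0.    ]
 [0.4665 0.2525 0.    ]]
cam in tool [ 0.0675 -0.0001 -0.124 ] 
 [[ 0.0005 -0.9642 -0.2652]
 [ 1.      0.0003  0.0005]
 [-0.0004 -0.2652  0.9642]]
[[ 0.9594  0.282   0.0001]
 [ 0.282  -0.9594 -0.    ]
 [ 0.      0.     -1.    ]]
```

View pics/a_sz.png

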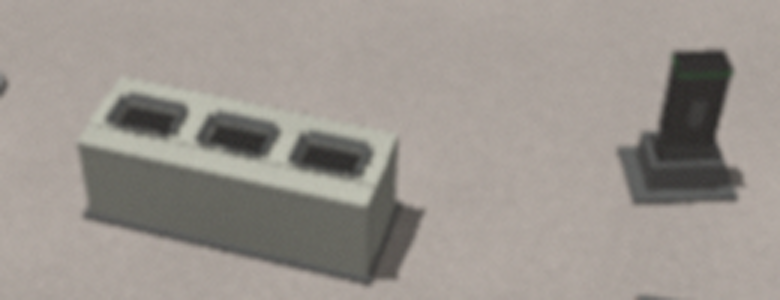

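View pics/a_dz.png

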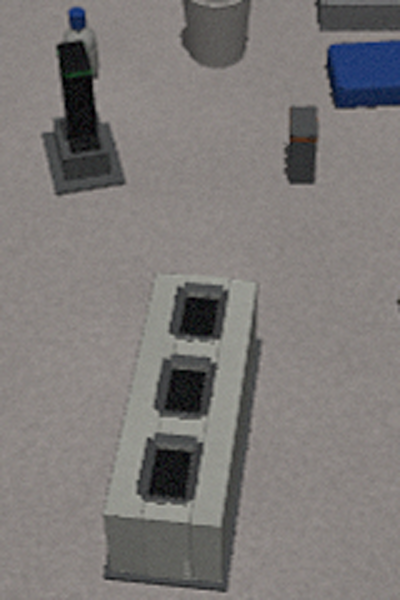

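Run:
```python
from h import *
t=read_time_s()
yaw=np.deg2rad(-13.6)
move_ptp([0.531,-0.09,0.27],quat(yaw)); print(read_time_s()-t,read_qpos(),read_eef_pos())
p=camera_params("wrist");im=read_camera("wrist");cv2.imwrite("pics/b_w.png",im[:,:,::-1]);np.save("b_w.npy",p,allow_pickle=True)
d=tip_of("wrist","bay2")
for k in d: print(k, onplane(p,[k["at"]],.078))
move_ptp([0.462,0.251,0.34],quat(0)); print(read_time_s()-t,read_qpos(),read_eef_pos())
p=camera_params("wrist");im=read_camera("wrist");cv2.imwrite("pics/b_p.png",im[:,:,::-1]);np.save("b_p.npy",p,allow_pickle=True)
for n,z in (("pack",.005),("cradle",0)):
  for k in tip_of("wrist",n): print(n,k, onplane(p,[k["at"]],z))
print(read_time_s(),read_ft_force())
```

```text
2.275 [ 0.5778  0.1972 -0.5379  1.8219  0.1106  1.1525 -0.2375] [ 0.5308 -0.092   0.2698]
{'at': [318.9, 214.5], 'confidence': 0.77} [[ 0.5292 -0.091   0.078 ]]
{'at': [321.7, 298.3], 'confidence': 0.71} [[ 0.5147 -0.1594  0.078 ]]
{'at': [315.0, 113.1], 'confidence': 0.67} [[ 0.5444 -0.0175  0.078 ]]
3.7083000000000004 [ 0.2415  0.1605 -0.8871  1.7495  0.13    1.2938 -0.6791] [0.4631 0.2486 0.3393]
pack {'at': [320.1, 186.2], 'confidence': 0.76} [[0.4616 0.2506 0.005 ]]
pack {'at': [596.3, 110.0], 'confidence': 0.29} [[0.7502 0.329  0.005 ]]
cradle {'at': [318.7, 185.8], 'confidence': 0.93} [[0.46   0.2504 0.    ]]
4.6083 [-0.0616 -0.0789  0.1832]
```

View pics/b_w.png

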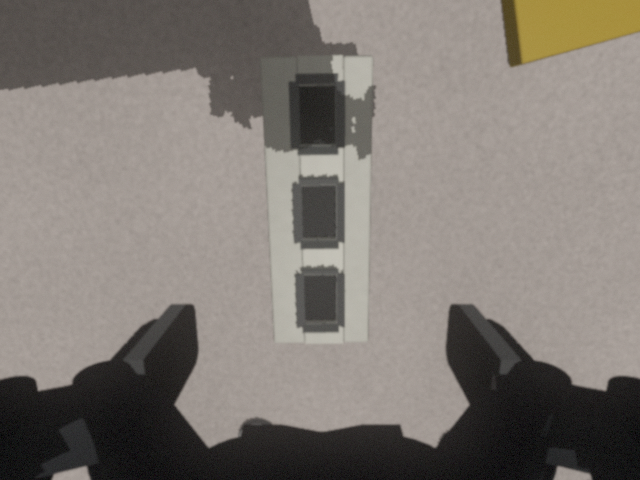

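View pics/b_p.png

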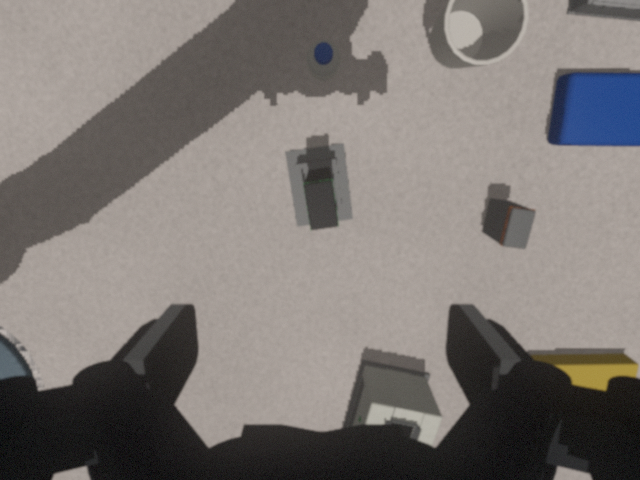

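The charger view has the bays at (318,113), (319,212) and (320,298). The pack view has the pack top near (321,205) and the foot plate from (286,152) to (352,220). I zoom in for edge refinement.

Run:
```python
from h import *
im=cv2.imread("pics/b_w.png")[50:350,250:390];cv2.imwrite("pics/b_wz.png",cv2.resize(cv2.convertScaleAbs(im,alpha=1.5),None,fx=2,fy=2,interpolation=2))
im=cv2.imread("pics/b_p.png")[130:240,275:365];cv2.imwrite("pics/b_pz.png",cv2.resize(cv2.convertScaleAbs(im,alpha=2),None,fx=5,fy=5,interpolation=2))
p=np.load("b_w.npy",allow_pickle=True).item()
# candidate charger: project model
def model(cx,cy,yaw):
    c,s=np.cos(yaw),np.sin(yaw);M=np.array([[c,-s],[s,c]])
    out=[]
    for o in(72,0,-72):
        for hx,hy,z in((13.2,21.3,.073),(13.2,21.3,.078),(17.2,25.3,.083)):
            q=np.array([[-hx,o-hy],[hx,o-hy],[hx,o+hy],[-hx,o+hy]])/1e3
            out.append(np.c_[(M@q.T).T+[cx,cy],np.full(4,z)])
    return out
b=np.array([[0.5444,-.0175],[.5147,-.1594]]);d=b[0]-b[1];print(np.rad2deg(np.arctan2(d[1],d[0]))-90,np.linalg.norm(d))
yaw=np.arctan2(d[1],d[0])-np.pi/2
im=cv2.imread("pics/b_w.png");S=4
z=cv2.resize(im,None,fx=S,fy=S,interpolation=2)
z=cv2.convertScaleAbs(z,alpha=1.7)
for k,q in enumerate(model(.5294,-.0895,yaw)):
    cv2.polylines(z,[((proj(p,q)+.5)*S).astype(int)],True,[(0,0,255),(0,255,0),(255,100,0)][k%3],1)
cv2.imwrite("pics/b_fit.png",np.hstack([z[60*S:160*S,280*S:360*S],z[170*S:270*S,280*S:360*S]]));
```

```text
-11.821488340607232 0.144974825400826
```

View pics/b_fit.png

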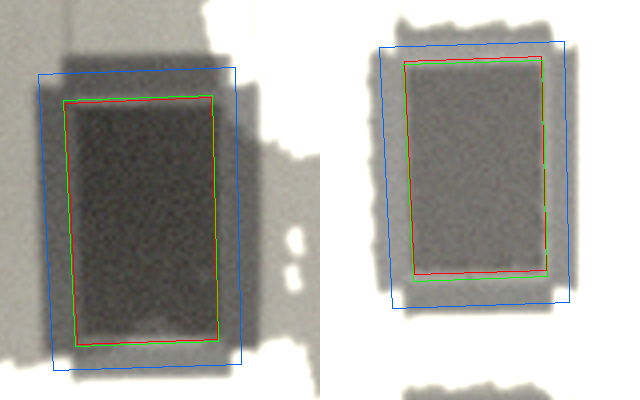

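View pics/b_pz.png

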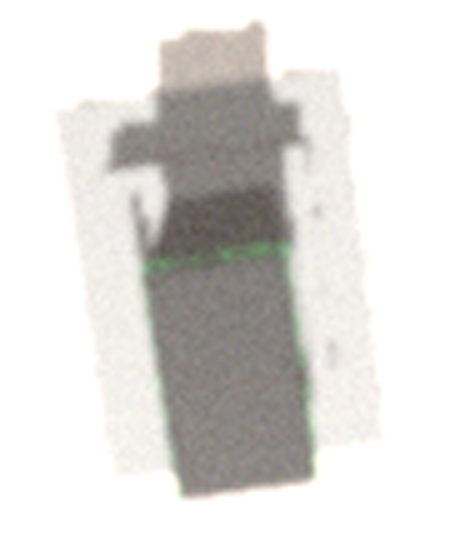

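Run:
```python
from h import *
from scipy.optimize import least_squares
p=np.load("b_w.npy",allow_pickle=True).item()
im=cv2.imread("pics/b_w.png");S=6
g=cv2.convertScaleAbs(cv2.GaussianBlur(im,(3,3),0),alpha=2.2)
z=cv2.resize(g,None,fx=S,fy=S,interpolation=2)
a=z[70*S:155*S,285*S:350*S];b=z[172*S:252*S,285*S:350*S];c=z[262*S:335*S,285*S:350*S]
H=max(a.shape[0],b.shape[0],c.shape[0])
pad=lambda q:np.vstack([q,np.zeros((H-q.shape[0],q.shape[1],3),np.uint8)])
o=np.hstack([pad(a),pad(b),pad(c)]);print(o.shape)
cv2.imwrite("pics/b_3.png",o[:, :780]);cv2.imwrite("pics/b_3c.png",c)
gg=cv2.cvtColor(cv2.GaussianBlur(im,(3,3),0),cv2.COLOR_BGR2GRAY)
print(gg[113,286:352]);print(gg[212,286:352]);print(gg[298,286:352])
print(gg[70:156,318]);print(gg[172:250,319]);print(gg[262:335,320])
```

```text
(510, 1170, 3)
[ 99  97  90  79  66  57  54  54  54  54  54  53  51  48  41  38  37  35
  37  37  37  38  37  36  37  38  37  38  39  38  37  38  39  39  39  37
  36  37  40  40  39  38  38  38  39  41  42  44  50  56  59  58  57  57
  58  59  60  62  70  83  95 101 103 103 102 101]
[178 178 177 177 172 156 131 106  94  90  90  90  90  90  88  82  75  69
  67  66  66  66  67  68  68  68  68  68  67  66  66  67  67  68  67  67
  68  69  69  68  67  67  68  67  67  68  68  67  69  81  92  93  89  87
  86  86  89 101 127 156 174 179 179 180 180 180]
[180 180 180 180 181 181 181 178 167 142 114  97  92  91  91  91  90  85
  78  72  68  66  66  66  67  66  66  66  66  66  66  66  65  66  68  67
  67  67  67  66  66  66  66  65  65  66  67  67  68  78  88  91  88  86
  86  86  89 102 129 157 174 179 180 179 179 179]
[103 101  92  78  66  57  54  54  53  53  54  55  56  59  62  59  51  44
  40  38  37  38  38  38  39  39  39  39  38  38  38  37  37  39  39  38
  37  37  37  36  36  38  39  39  39  38  38  39  39  39  40  39  39  41
  42  41  39  40  40  41  41  42  42  42  41  42  43  45  47  51  55  56
  56  64  78  89  89  84  80  79  80  80  84  98 125 156]
[187 185 175 154 125 101  91  90  91  91  92  94  94  89  81  73  68  66
  65  66  66  66  66  66  65  65  66  67  69  68  67  67  67  67  67  68
  67  67  67  67  68  68  67  67  67  67  67  68  68  68  66  67  68  68
  68  68  68  68  68  67  68  69  69  69  73  82  91  94  92  87  84  82
  82  83  85  97 125 158]
[188 184 171 147 121 105  96  91  89  91  94  96  95  85  74  69  68  68
  67  67  67  67  67  68  68  66  65  65  66  68  67  66  66  66  65  66
  68  67  67  66  66  67  67  66  65  66  66  65  64  64  64  65  66  65
  64  63  64  69  78  86  93  95  92  87  83  83  83  84  89 105 134 160
 176]
```

View pics/b_3.png

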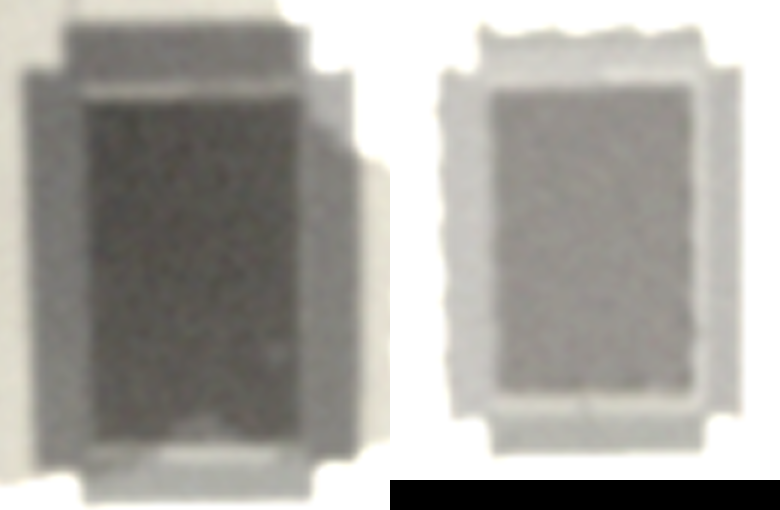

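View pics/b_3c.png

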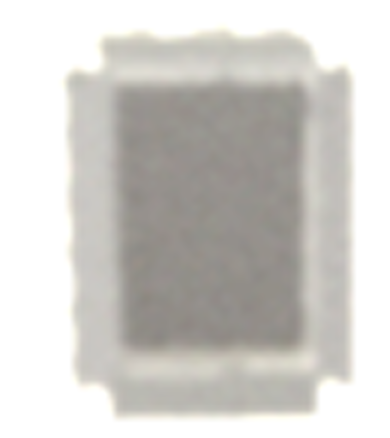

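Run:
```python
from h import *
from scipy.optimize import least_squares
p=np.load("b_w.npy",allow_pickle=True).item()
L={72:(299.5,333.5,86.3,143),0:(301.6,334.8,186.3,236.8),-72:(303.8,334.6,275.3,319.7)}
C={72:(289.6,344.3,73.3,154),0:(292.1,344.2,175.9,248),-72:(295.8,344.1,265.6,332)}
def res(v,full=False):
    cx,cy,yaw,hx,hy,zc=v;r=[]
    c,s=np.cos(yaw),np.sin(yaw);M=np.array([[c,-s],[s,c]])
    for D,a,b,z in((L,.0132,.0213,.0765),(C,hx,hy,zc)):
        for o,q in D.items():
            o/=1e3
            P=np.array([[-a,o],[a,o],[0,o+b],[0,o-b]])
            u=proj(p,np.c_[(M@P.T).T+[cx,cy],[z]*4])
            r+=[u[0,0]-q[0],u[1,0]-q[1],u[2,1]-q[2],u[3,1]-q[3]]
    return r
f=least_squares(res,[.53,-.09,-.22,.019,.027,.083],loss="soft_l1")
print(f.x,np.rad2deg(f.x[2]));print(np.array(res(f.x)).reshape(6,4))
cx,cy,yaw=f.x[:3];print([np.array([cx,cy])+o*np.array([-np.sin(yaw),np.cos(yaw)]) for o in(.072,0,-.072)])
# pack: top face corners in zoomed pic -> z=.120 ; foot plate z unknown thin
p=np.load("b_p.npy",allow_pickle=True).item()
f=lambda q:np.array(q,float)/5+[275,130]-.4
t=onplane(p,f([[145,268],[288,245],[315,478],[182,495]]),.120);print(t,t.mean(0))
e=np.diff(np.r_[t,t[:1]],axis=0);print(np.linalg.norm(e,axis=1),np.rad2deg(np.arctan2(e[:,1],e[:,0])))
t=onplane(p,f([[58,112],[338,70],[382,440],[115,475]]),.003);print(t,t.mean(0))
e=np.diff(np.r_[t,t[:1]],axis=0);print(np.linalg.norm(e,axis=1),np.rad2deg(np.arctan2(e[:,1],e[:,0])))
```

```text
[ 0.5291 -0.0893 -0.2274  0.0198  0.0283  0.0794] -13.028546732589769
[[-0.8001  1.4071 -2.421   2.0195]
 [-0.3221  0.5044 -1.7173  1.7166]
 [-0.2579  1.0727 -1.6827  2.0137]
 [-0.2926 -0.0853 -0.3996  0.8692]
 [ 0.3778 -0.1502 -0.0929  0.0305]
 [-0.5457 -0.1701  0.9886 -1.0672]]
[array([ 0.5454, -0.0191]), array([ 0.5291, -0.0893]), array([ 0.5129, -0.1594])]
[[0.4486 0.2695 0.12  ]
 [0.4721 0.2732 0.12  ]
 [0.4768 0.2339 0.12  ]
 [0.4543 0.231  0.12  ]] [0.463  0.2519 0.12  ]
[0.0238 0.0396 0.0227 0.039 ] [   8.9228  -83.1839 -172.6955   98.4104]
[[0.425  0.2875 0.003 ]
 [0.4856 0.2962 0.003 ]
 [0.4963 0.2147 0.003 ]
 [0.4358 0.2068 0.003 ]] [0.4607 0.2513 0.003 ]
[0.0612 0.0822 0.061  0.0815] [   8.1347  -82.4924 -172.5363   97.6193]
```

Run:
```python
from h import *
t=read_time_s()
q=quat(np.deg2rad(7.8))
move_ptp([.463,.2515,.20],q); print(read_eef_pos());pause(.15);print(read_eef_pos())
movel([.463,.2515,.106],speed=.12); print(read_time_s()-t,read_eef_pos(),read_ft_force())
pause(.1); print(read_eef_pos())
move_gripper(.0,80); print(read_finger_gap(),read_eef_pos(),read_ft_force(),read_time_s()-t)
p=camera_params("wrist");im=read_camera("wrist");cv2.imwrite("pics/c_w.png",im[:,:,::-1])
movel([.463,.2515,.225],speed=.15);pause(.2)
print(read_finger_gap(),read_eef_pos(),R.from_quat(read_tcp_rot()).as_matrix(),read_ft_force(),read_time_s())
p=camera_params("wrist");im=read_camera("wrist");cv2.imwrite("pics/c_w2.png",im[:,:,::-1]);np.save("c_w2.npy",p,allow_pickle=True)
im=read_camera("side");cv2.imwrite("pics/c_s.png",im[:,:,::-1])
```

```text
[0.4638 0.2518 0.2008]
[0.4651 0.2527 0.2027]
1.7000000000000002 [0.4636 0.2521 0.1067] [ 0.5357 -0.1641  0.0755]
[0.4638 0.2521 0.1071]
0.023015467142079984 [0.4632 0.2518 0.1063] [-0.6056 -0.2969  2.2883] 2.3917
0.022864909630329774 [0.4623 0.2511 0.2238] [[-0.1358  0.9907 -0.0023]
 [ 0.9907  0.1358 -0.0007]
 [-0.0004 -0.0023 -1.    ]] [-0.2906 -0.7014 -2.1371] 8.1917
```

View pics/c_w2.png

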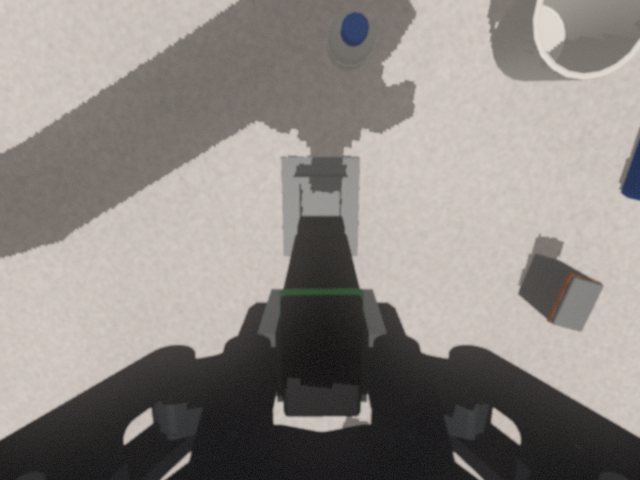

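View pics/c_s.png

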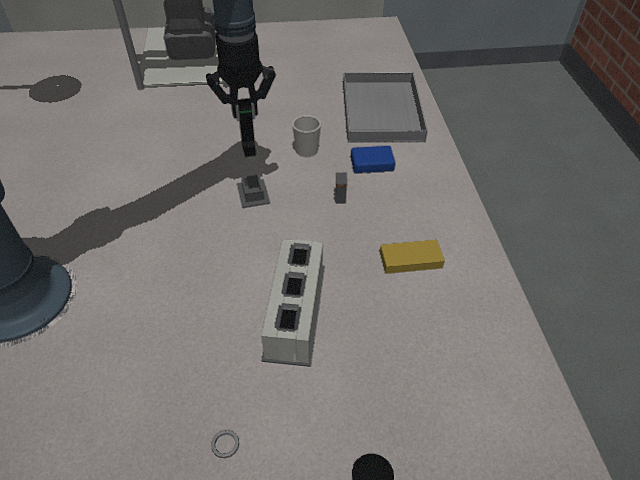

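The pack is held clear of the cradle. Its front top edge is at row ~291 (columns 280–362) and its front foot edge at row ~217 (columns 303–344). I check the offset and tilt in the hand.

Run:
```python
from h import *
im=cv2.imread("pics/c_w2.png");z=cv2.resize(cv2.convertScaleAbs(im[200:330,260:385],alpha=2.5),None,fx=4.6,fy=4.6,interpolation=2);cv2.imwrite("pics/c_z.png",z)
p=np.load("c_w2.npy",allow_pickle=True).item()
Rt=R.from_quat(read_tcp_rot()).as_matrix();pos=np.array(read_eef_pos());print(pos)
for px,dz in(([280,291],.0137),([362,291],.0137),([303,217],-.1013),([344,217],-.1013)):
    print(px,Rt.T@(onplane(p,[px],pos[2]+dz)[0]-pos))
# expected
for dx in(.020,):
  for dz in(.0137,-.1013):
    print(proj(p,[pos+Rt@np.array([dx,s*.012,-dz]) for s in(-1,1)]))
```

```text
[0.4626 0.2513 0.2242]
[280, 291] [ 0.0217 -0.0116 -0.0137]
[362, 291] [ 0.0217  0.0116 -0.0137]
[303, 217] [ 0.0181 -0.0103  0.1013]
[344, 217] [0.0182 0.0123 0.1013]
[[278.8047 296.5717]
 [363.2848 296.6498]]
[[299.8046 213.709 ]
 [343.4127 213.7387]]
```

View pics/c_z.png

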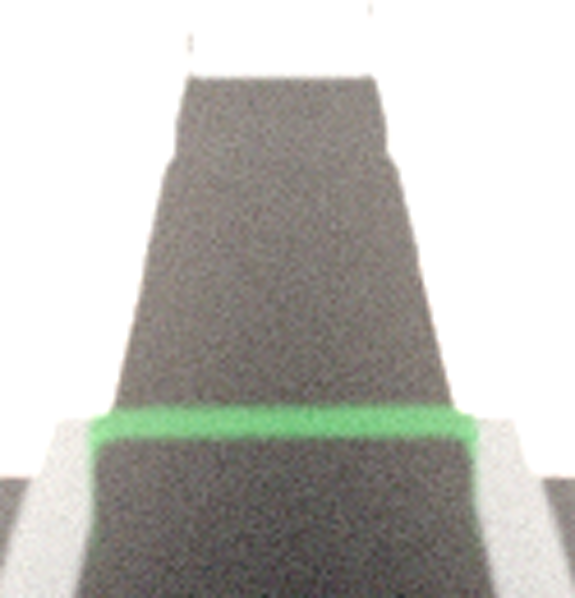

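```bash
cat >> h.py <<'E'
C=np.array([.5291,-.0893]);YAW=np.deg2rad(-13.0)
M=np.array([[np.cos(YAW),-np.sin(YAW)],[np.sin(YAW),np.cos(YAW)]])
FOOT=.1013
def bayxy(off,corr=(-.0005,.001)): return C+M@(np.array([0,off])+np.array(corr))
def descend(xy,z0,z1,step,speed,lim,base,verb=True):
    z=z0
    while z>z1+1e-6:
        z=max(z-step,z1)
        movel([xy[0],xy[1],z],speed=speed)
        f=np.array(read_ft_force())-base; e=np.array(read_eef_pos())
        l=M.T@f[:2]; el=M.T@(e[:2]-C)
        if verb: print("t%.2f cmdfoot %.1f foot %.1f  Fz %.1f Fcx %.1f Fcy %.1f pos %.1f %.1f"%(read_time_s(),(z-FOOT)*1e3,(e[2]-FOOT)*1e3,f[2],l[0],l[1],el[0]*1e3,el[1]*1e3))
        if f[2]>lim or np.hypot(*l)>12: return z,f,True
    return z,f,False
E
python3 - <<'E'
from h import *
xy=bayxy(.072)
move_ptp([xy[0],xy[1],FOOT+.110],quat(YAW));pause(.2)
base=np.array(read_ft_force());np.save("base.npy",base);print(read_time_s(),base,read_eef_pos(),xy)
p=camera_params("wrist");im=read_camera("wrist");cv2.imwrite("pics/d_w.png",im[:,:,::-1]);np.save("d_w.npy",p,allow_pickle=True)
im=read_camera("side");cv2.imwrite("pics/d_s.png",im[:,:,::-1])
print(descend(xy,FOOT+.110,FOOT+.086,.012,.08,6,base))
E
```

```text
9.5833 [ 0.4092 -0.4135 -1.8923] [ 0.545  -0.0154  0.2116] [ 0.545  -0.0181]
t9.98 cmdfoot 98.0 foot 96.7  Fz 1.6 Fcx -0.2 Fcy -0.6 pos -1.4 72.7
t10.28 cmdfoot 86.0 foot 85.0  Fz 0.0 Fcx -0.5 Fcy 0.8 pos -1.2 72.7
(0.1873, array([-0.2738,  0.8412,  0.0495]), False)
```

View pics/d_w.png

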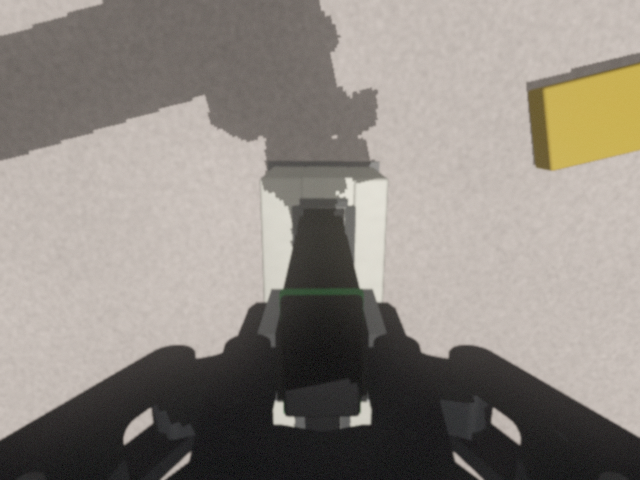

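```bash
python3 -c "
import cv2
im=cv2.imread('pics/d_s.png')[120:370,200:400];cv2.imwrite('pics/d_sz.png',cv2.resize(im,None,fx=2.4,fy=2.4,interpolation=2))"
```

```text
(no output)
```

View pics/d_sz.png

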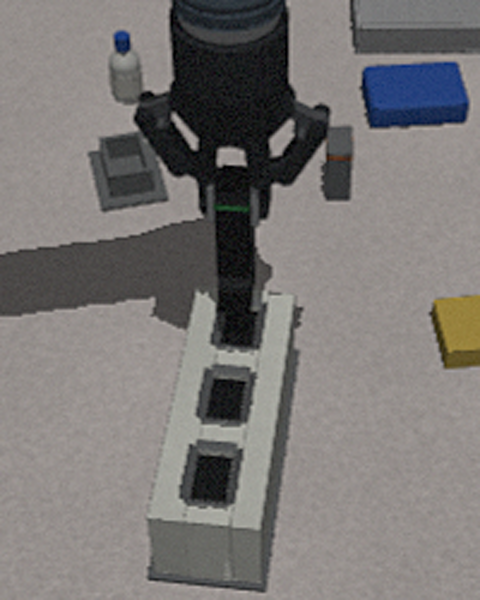

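The pack sits over the +y bay and looks centred in both views (wrist foot at ~(321,205)). I descend gently.

Run:
```python
from h import *
xy=bayxy(.072);base=np.load("base.npy")
r=descend(xy,FOOT+.086,FOOT+.050,.006,.05,8,base);print(r)
if not r[2]: r=descend(xy,FOOT+.050,FOOT+.029,.003,.03,15,base);print(r)
p=camera_params("wrist");im=read_camera("wrist");cv2.imwrite("pics/e_w.png",im[:,:,::-1])
im=read_camera("side");cv2.imwrite("pics/e_s.png",im[:,:,::-1]);print(read_time_s(),read_finger_gap())
```

```text
t10.55 cmdfoot 80.0 foot 79.6  Fz 0.9 Fcx -0.5 Fcy -0.4 pos -0.8 72.9
t10.82 cmdfoot 74.0 foot 73.7  Fz 0.7 Fcx -0.4 Fcy 0.1 pos -0.5 72.9
t11.08 cmdfoot 68.0 foot 67.5  Fz -0.3 Fcx 0.3 Fcy 0.6 pos -0.6 73.0
t11.35 cmdfoot 62.0 foot 61.4  Fz -1.2 Fcx 0.0 Fcy 0.9 pos -0.7 73.0
t11.62 cmdfoot 56.0 foot 55.5  Fz 0.3 Fcx -0.6 Fcy -0.3 pos -0.7 72.9
t11.88 cmdfoot 50.0 foot 49.5  Fz -1.1 Fcx -0.8 Fcy -0.6 pos -0.7 72.9
(0.1513, array([-0.9498, -0.4304, -1.1195]), False)
t12.13 cmdfoot 47.0 foot 46.7  Fz 0.7 Fcx 0.3 Fcy 0.2 pos -0.7 72.9
t12.38 cmdfoot 44.0 foot 44.4  Fz 3.6 Fcx -1.5 Fcy -0.3 pos -0.2 72.8
t12.63 cmdfoot 41.0 foot 40.8  Fz 1.2 Fcx 0.1 Fcy 0.4 pos -0.3 72.9
t12.88 cmdfoot 38.0 foot 37.5  Fz 0.0 Fcx 0.7 Fcy 1.0 pos -0.4 72.8
t13.13 cmdfoot 35.0 foot 34.7  Fz 0.3 Fcx 1.3 Fcy -0.7 pos -0.4 72.9
t13.38 cmdfoot 32.0 foot 31.8  Fz -0.5 Fcx 1.5 Fcy -0.3 pos -0.4 72.9
t13.63 cmdfoot 29.0 foot 28.8  Fz -1.0 Fcx 1.2 Fcy 0.3 pos -0.5 72.9
(0.1303, array([ 1.2175,  0.0403, -0.9621]), False)
13.7333 0.022347224235489464
```

Run:
```python
from h import *
xy=bayxy(.072);base=np.load("base.npy")
r=descend(xy,FOOT+.029,FOOT+.010,.001,.015,12,base);print(r,read_finger_gap())
```

```text
t13.98 cmdfoot 28.0 foot 28.0  Fz 0.5 Fcx 1.7 Fcy 0.5 pos -0.4 73.0
t14.23 cmdfoot 27.0 foot 27.0  Fz 0.7 Fcx 0.7 Fcy -0.3 pos -0.4 73.0
t14.48 cmdfoot 26.0 foot 26.0  Fz 0.4 Fcx 0.7 Fcy 0.1 pos -0.4 73.0
t14.73 cmdfoot 25.0 foot 24.9  Fz 0.3 Fcx 1.3 Fcy 0.2 pos -0.4 73.0
t14.98 cmdfoot 24.0 foot 23.9  Fz 0.2 Fcx 1.6 Fcy 0.1 pos -0.5 73.0
t15.23 cmdfoot 23.0 foot 22.9  Fz 0.4 Fcx 1.7 Fcy -0.2 pos -0.4 73.0
t15.48 cmdfoot 22.0 foot 22.0  Fz 0.2 Fcx 1.1 Fcy -0.8 pos -0.5 73.0
t15.73 cmdfoot 21.0 foot 21.9  Fz 7.8 Fcx -2.3 Fcy -0.4 pos -0.4 73.1
t15.98 cmdfoot 20.0 foot 21.9  Fz 12.7 Fcx -2.4 Fcy -1.3 pos -0.3 73.3
(0.12129999999999999, array([-2.5776, -0.6935, 12.6743]), True) 0.022926698934356022
```

It stops hard at 22 mm, so there is a spacer in bay1. I withdraw and try the middle bay.

Run:
```python
from h import *
xy=bayxy(.072);base=np.load("base.npy")
movel([*xy,FOOT+.100],speed=.08);print(read_time_s(),read_eef_pos(),read_ft_force())
xy=bayxy(0)
movel([*xy,FOOT+.100],speed=.12);pause(.2);print(read_time_s(),read_eef_pos(),read_ft_force(),read_finger_gap())
r=descend(xy,FOOT+.100,FOOT+.050,.010,.06,8,base)
if not r[2]: r=descend(xy,FOOT+.050,FOOT+.026,.003,.03,15,base)
if not r[2]: r=descend(xy,FOOT+.026,FOOT+.012,.001,.015,12,base)
print(r,read_finger_gap())
```

```text
17.1333 [ 0.5443 -0.0181  0.2006] [ 0.406   0.0571 -1.1218]
18.0833 [ 0.5291 -0.0868  0.2014] [-0.0475 -0.1441 -2.0125] 0.022918853376066518
t18.40 cmdfoot 90.0 foot 89.1  Fz 0.4 Fcx -0.2 Fcy 0.6 pos -1.2 1.1
t18.72 cmdfoot 80.0 foot 79.3  Fz 0.4 Fcx -0.1 Fcy 0.4 pos -1.0 0.9
t19.03 cmdfoot 70.0 foot 69.5  Fz 0.4 Fcx -0.2 Fcy -0.2 pos -0.6 1.0
t19.35 cmdfoot 60.0 foot 59.3  Fz -1.4 Fcx 0.8 Fcy 0.8 pos -0.7 0.9
t19.67 cmdfoot 50.0 foot 49.4  Fz -0.7 Fcx 0.1 Fcy 0.8 pos -0.7 0.9
t19.92 cmdfoot 47.0 foot 46.8  Fz -0.9 Fcx 0.4 Fcy 0.7 pos -0.7 1.0
t20.17 cmdfoot 44.0 foot 44.4  Fz 3.1 Fcx -0.5 Fcy -0.2 pos -0.3 0.8
t20.42 cmdfoot 41.0 foot 40.8  Fz 2.3 Fcx -0.7 Fcy -0.3 pos -0.3 0.8
t20.67 cmdfoot 38.0 foot 37.5  Fz 0.1 Fcx 0.9 Fcy 0.3 pos -0.4 0.8
t20.92 cmdfoot 35.0 foot 34.7  Fz 0.4 Fcx 1.1 Fcy -0.6 pos -0.4 0.9
t21.17 cmdfoot 32.0 foot 31.8  Fz -1.4 Fcx 0.5 Fcy -1.4 pos -0.4 0.9
t21.42 cmdfoot 29.0 foot 28.8  Fz 0.2 Fcx 0.7 Fcy -0.5 pos -0.4 0.9
t21.67 cmdfoot 26.0 foot 25.8  Fz 0.3 Fcx 1.7 Fcy 0.0 pos -0.5 0.9
t21.92 cmdfoot 25.0 foot 24.9  Fz -0.2 Fcx 1.4 Fcy -1.3 pos -0.5 1.0
t22.17 cmdfoot 24.0 foot 23.9  Fz 0.4 Fcx 0.1 Fcy -0.8 pos -0.5 1.0
t22.42 cmdfoot 23.0 foot 22.9  Fz 0.4 Fcx 0.6 Fcy -0.4 pos -0.5 1.0
t22.67 cmdfoot 22.0 foot 22.0  Fz 1.6 Fcx -0.2 Fcy 0.3 pos -0.5 1.0
t22.92 cmdfoot 21.0 foot 21.9  Fz 7.0 Fcx -1.0 Fcy -0.9 pos -0.3 1.1
t23.17 cmdfoot 20.0 foot 21.9  Fz 13.4 Fcx -3.6 Fcy -1.0 pos -0.2 1.2
(0.12129999999999999, array([-3.7416, -0.1125, 13.408 ]), True) 0.02278195013382764
```

Spacer in the middle bay too (22 mm), so the -y bay should be the clear one.

Run:
```python
from h import *
xy=bayxy(.0);base=np.load("base.npy")
movel([*xy,FOOT+.100],speed=.08)
xy=bayxy(-.072)
movel([*xy,FOOT+.100],speed=.12);pause(.2);print(read_time_s(),read_eef_pos(),read_ft_force(),read_finger_gap())
r=descend(xy,FOOT+.100,FOOT+.050,.010,.06,8,base)
if not r[2]: r=descend(xy,FOOT+.050,FOOT+.026,.003,.03,15,base)
if not r[2]: r=descend(xy,FOOT+.026,FOOT+.006,.001,.015,11,base)
print(r,read_finger_gap())
for c in("side","scene"): cv2.imwrite(f"pics/f_{c}.png",read_camera(c)[:,:,::-1])
```

```text
25.2667 [ 0.513  -0.157   0.2014] [-0.5723 -0.2351 -1.6488] 0.022908029935569257
t25.58 cmdfoot 90.0 foot 89.1  Fz -0.0 Fcx -1.0 Fcy -0.4 pos -1.2 -70.9
t25.90 cmdfoot 80.0 foot 79.3  Fz 0.9 Fcx 0.1 Fcy 0.4 pos -1.0 -71.1
t26.22 cmdfoot 70.0 foot 69.5  Fz 0.8 Fcx -0.6 Fcy 1.2 pos -0.6 -71.0
t26.53 cmdfoot 60.0 foot 59.3  Fz -0.6 Fcx 1.3 Fcy -0.3 pos -0.7 -71.0
t26.85 cmdfoot 50.0 foot 49.4  Fz 0.6 Fcx 0.1 Fcy -0.6 pos -0.7 -71.0
t27.10 cmdfoot 47.0 foot 46.8  Fz -0.6 Fcx -0.1 Fcy 0.2 pos -0.7 -71.0
t27.35 cmdfoot 44.0 foot 44.4  Fz 2.9 Fcx -0.2 Fcy -0.8 pos -0.3 -71.3
t27.60 cmdfoot 41.0 foot 40.9  Fz 1.6 Fcx 0.4 Fcy 0.1 pos -0.4 -71.2
t27.85 cmdfoot 38.0 foot 37.5  Fz 0.6 Fcx 0.4 Fcy -0.9 pos -0.4 -71.1
t28.10 cmdfoot 35.0 foot 34.7  Fz -0.7 Fcx 0.7 Fcy 0.5 pos -0.4 -71.1
t28.35 cmdfoot 32.0 foot 31.8  Fz -0.2 Fcx 0.5 Fcy -0.5 pos -0.4 -71.0
t28.60 cmdfoot 29.0 foot 28.8  Fz 0.1 Fcx 0.3 Fcy -0.6 pos -0.4 -71.1
t28.85 cmdfoot 26.0 foot 25.8  Fz -0.4 Fcx 2.2 Fcy 0.3 pos -0.5 -71.0
t29.10 cmdfoot 25.0 foot 25.0  Fz 0.1 Fcx 1.0 Fcy -0.7 pos -0.5 -71.0
t29.35 cmdfoot 24.0 foot 24.0  Fz -
[... 666 characters left out ...]
t31.85 cmdfoot 14.0 foot 13.8  Fz -1.3 Fcx 1.6 Fcy 0.1 pos -0.5 -71.0
t32.10 cmdfoot 13.0 foot 12.7  Fz -2.2 Fcx 1.2 Fcy -0.3 pos -0.6 -71.0
t32.35 cmdfoot 12.0 foot 11.7  Fz -3.2 Fcx 2.5 Fcy -0.5 pos -0.6 -71.0
t32.60 cmdfoot 11.0 foot 10.7  Fz -3.7 Fcx 2.6 Fcy -0.9 pos -0.7 -71.1
t32.85 cmdfoot 10.0 foot 9.9  Fz -1.4 Fcx 1.6 Fcy -1.9 pos -0.7 -71.2
t33.10 cmdfoot 9.0 foot 9.1  Fz 0.1 Fcx 0.6 Fcy -0.6 pos -0.7 -70.8
t33.35 cmdfoot 8.0 foot 8.0  Fz -0.4 Fcx -0.3 Fcy -0.2 pos -0.7 -70.7
t33.60 cmdfoot 7.0 foot 8.0  Fz 7.3 Fcx -1.8 Fcy 0.2 pos -0.5 -70.6
t33.85 cmdfoot 6.0 foot 7.9  Fz 12.9 Fcx -5.0 Fcy -0.6 pos -0.4 -70.6
(0.1073, array([-5.0245,  0.5152, 12.9104]), True) 0.022846542150804127
```

Home at 8 mm with a firm stop at 13 N. I ease off, release, retreat and check.

Run:
```python
from h import *
xy=bayxy(-.072);base=np.load("base.npy")
movel([*xy,FOOT+.0073],speed=.015);print(np.array(read_ft_force())-base)
move_gripper(.06);print(read_finger_gap(),read_ft_force(),read_eef_pos())
movel([*xy,.24],speed=.1);print(read_time_s(),read_ft_force())
pause(.2)
p=camera_params("wrist");cv2.imwrite("pics/g_w.png",read_camera("wrist")[:,:,::-1]);np.save("g_w.npy",p,allow_pickle=True)
for c in("side","scene"):
    cv2.imwrite(f"pics/g_{c}.png",read_camera(c)[:,:,::-1])
    im=cv2.imread(f"pics/g_{c}.png")
    cc=C+M@np.array([0,-.072]);P=[]
    for z in(.123,.078):P+= [[*(cc+M@np.array([a,b])),z] for a,b in((-.012,-.02),(.012,-.02),(.012,.02),(-.012,.02))]
    u=proj(camera_params(c),P);S=6;x0,y0=u.mean(0).astype(int)-[45,45]
    z=cv2.resize(cv2.convertScaleAbs(im[y0:y0+90,x0:x0+90],alpha=1.8),None,fx=S,fy=S,interpolation=2)
    for q,k in((u[:4],(0,0,255)),(u[4:],(255,100,0))): cv2.polylines(z,[((q-[x0,y0]+.5)*S).astype(int)],True,k,1)
    cv2.imwrite(f"pics/g_{c}z.png",z)
```

```text
[-2.3986  0.3974  8.9318]
0.060110479891687205 [ 0.5419 -0.6145  0.5033] [ 0.5126 -0.1583  0.1084]
36.1083 [-0.4861 -0.188  -0.318 ]
```

View pics/g_sidez.png

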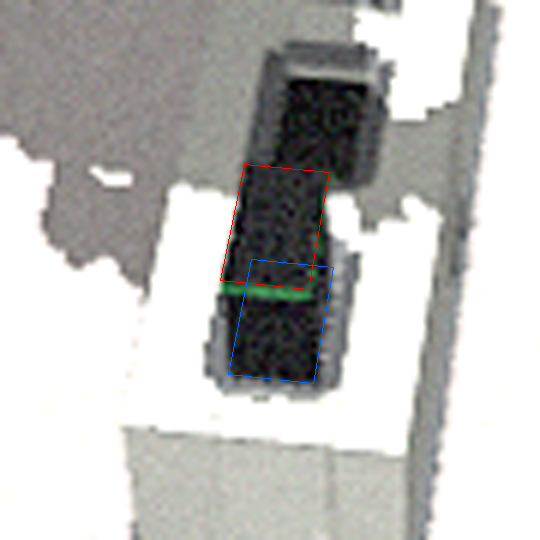

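View pics/g_scenez.png

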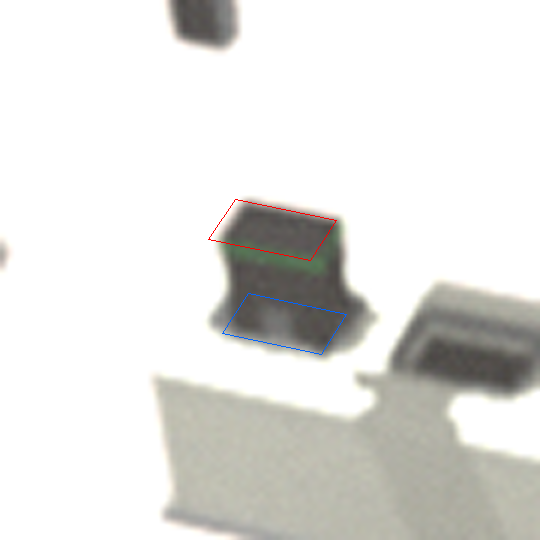

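View pics/g_side.png

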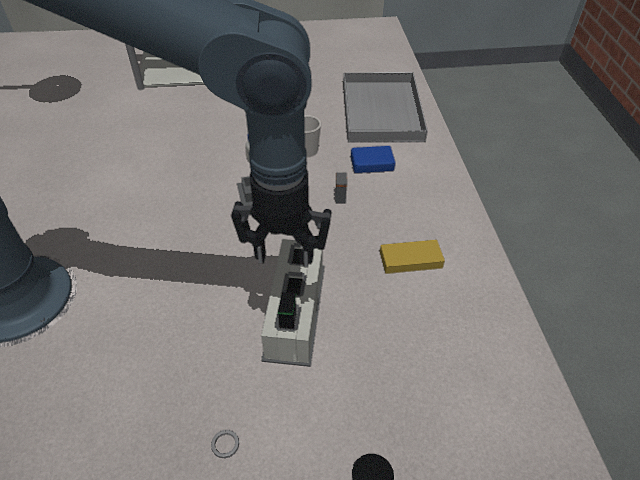

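View pics/g_w.png

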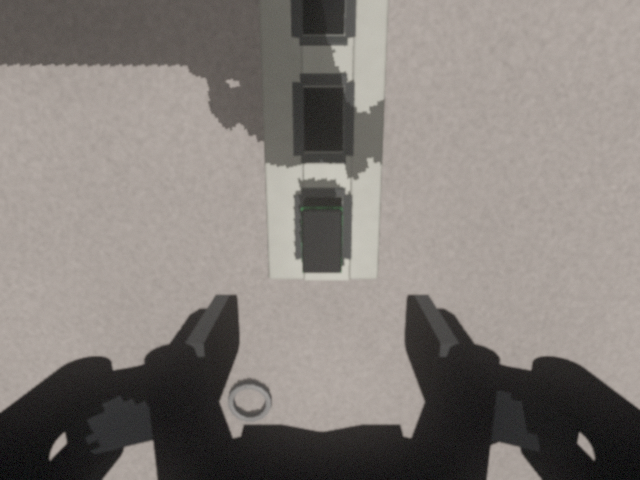

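The pack stands upright in the -y bay with its top at the expected 123 mm outline (wrist view ~(322,240)). The gripper is clear, and the bystanders are where they were. I hand it in.

```bash
python3 -c "
from bench import *
print(read_time_s(),read_finger_gap(),sign_off())"
```

```text
the job is handed in; nothing more can be done
36.4583 0.06003042391705426 None
```

The pack is seated fully home and upright in the -y end bay (bay3), released, and the job was handed in at about 36.5 s of the 61 s allowed.

- **Finding the clear bay:** I lowered the pack gently into each bay in turn. Bay1 and bay2 both stopped hard with the foot at about 22 mm above the table, so each still has its spacer. Bay3 went down to 8 mm, and the rollers drew the pack in over the last stretch.
- **Forces:** readings between steps on the charger peaked at about 13 N, against the 25 N limit.
- **Last checks:** after letting go, the wrist, side and scene views show the pack upright. In the side and scene views, its top matches the height expected when home to within a few pixels, which is about the calibration error. The gripper is clear of everything, its force reading is about zero, and the bystanders I could see are where they were. The arm partly hid the drops and pot in the last side view, and I did not view the full scene picture; the arm only passed well above them. No check failed or disagreed.

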